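Set the microscope light to its third filter

ROBOT

A 6-joint arm with a two-finger parallel gripper is mounted at the origin on the work surface. World frame = base frame: x ahead of the robot, y to its left, z up, the work surface at z = 0. Lengths are in mm, angles in rad, forces in N, time in s.
With the tool pointing down it reaches from about 250 to 775 mm from the base axis. Payload 4 kg.
Tool frame: the origin (TCP) lies midway between the tips of the shut fingers; the grasp point (between the pads) lies bot.pinch_z behind it (bot.pinch_z is the distance from the TCP to the grasp point, in mm); z points along the fingers, y is the line along which they close (so a half turn about z gives the same grasp; the last joint's range is limited). The gripper opens to 94 mm and grips with 3 to 60 N. Pads are 16 mm wide; open, the fingers measure 119 mm over their backs; the gripper's body (75 mm by 177 mm) begins 78 mm behind the grasp point.
Start: joints at [-0.103, 0.087, 1.371, -0, 1.684, -0.103], TCP at [550.018, -0.007, 205.506] pointing down, gripper open.
Joint ranges: [-3.1, 3.1], [-0.76, 2.03], [0.27, 2.55], [-1.08, 4.22], [0.17, 2.65], [-2.57, 2.57]. Speed limits (rad/s): [2.79, 2.79, 3.14, 3.14, 3.14, 3.14].

INTERFACE

Orientations are given as a unit quaternion [x, y, z, w].
In Python, from rig import bot, vision, workorder gives the robot as it stands. The module is installed in compiled form; this text tells all that it offers.
- The arm moves only by the tool send_rows, never from a script. Its argument "deltas" is one flat list of numbers, 4 for each row, row after row: the shift along the world's x, y, z in mm, then the turn about the world's z in rad. In form: [x, y, z, yaw, x, y, z, yaw, ...]. A call has 1 to 10 rows; each row is the pose to reach, as a shift and turn from the pose commanded when the call began; what a row does not reach only later rows make up. A row lasts 1/10 s, in which the tool goes at most 50 mm and 8.59 degrees, less where a joint would pass 70% of its speed; a pose out of reach is approached as far as the arm can. A call with a gripper value outside its range is refused whole. "claw" is the closure, from 0 (fully open) to 1 (shut), set as the call begins (left out, the last holds). The fingers move at their own pace and stop on an object; "newtons" is the grip in N (left out, the last holds). Time passes only in rows, so rows that repeat a pose let the fingers close. It gives the time, the measured TCP pose, the force, the opening and the grip force at its end, in the units of the state.
- bot.get_state(): the state, without advancing time (a new reading comes with each control period).
- vision.read_camera(name): name is "scene" or "side" or "wrist"; returns a dict with "color" (400x640x3 uint8, red, green, blue), "intrinsics" (3x3 intrinsics, pixels), "position" and "rotation" of the camera in the world; the wrist camera has in their place "mount" (4x4, takes a point from camera to tool coordinates, whose origin is the TCP and whose axes are the flange's). Camera axes: x right, y up, looking along -z (the intrinsics and any distortion apply to the point x, -y, -z); pixel columns grow to the right and rows downward; lengths in mm; the calibration is good to about 2 mm. A picture is of the moment at which its call begins: read the wrist's pose just before it. There is no depth.
- workorder.finish_job(): hands the job in; it is judged then, once.
The state is a dict: "time_s": time; "joints": joint angles; "joint_vel": joint speeds; "joint_efforts": joint torques, N m; "tcp_pos": TCP position; "ee_rot": TCP orientation; "contact_force": force on the tool from outside, world axes, zero at the start; "torque": the same for the moment, N m; "grip_width": finger opening in mm; "gripper_force": force on a finger pad.
Only numpy, scipy, OpenCV 4.12 (cv2) and the standard library are available. Lean on these libraries where they do the work, as an engineer would, in place of code of your own. Each camera call takes 0.05 s, during which the arm holds its last target. There are 200 camera calls.

TASK

Starting from its home click, push the orange tab of the light base's filter bar along its slot with a fingertip, three clicks on, and stop at the third click (the green filter under the light port) without running past it. Then press the green lamp button fully in and let it come out again. Only push and press: do not pinch the tab, and leave everything else on the bench where it is.

Things in the scene. Friction and masses are not known exactly. Their poses are not given: they have to be found in the camera images.
- illum: Cream microscope light base, fixed: 150 (x) x 300 (y) x 70 mm tall. Origin: centre of its underside, z up. The filter bar's slot runs along its y axis (x = 0) on the flat top, home end at -y. Behind the home tab the top is free to the box end at y = -150 mm, save flat guide strips (no obstacle). Six black dots 16 mm apart beside the slot mark the clicks: home, first .. fifth.
- filter (a joint): Travel of the filter bar along base +y, m. Sprung clicks every 0.016: home 0 (start), first 0.016, second 0.032, third 0.048, up to fifth 0.080; stops at -0.003 and 0.084. Between clicks the push rises to about 5 N a quarter of the way, then falls away to little by half-way (the crest, e.g. 0.040 before the third); past it the bar jumps by itself into the next click and stays there.
- tab_push (a point): Centre of the tab's home-side (-y) face, the face to push; moves with the bar; axes as the base. Tab: upright orange block, 34 mm across the slot (base x), 12 mm along it, from 4 to 30 mm above the base's top; this point is 17 mm above the top. Ahead of it (+y) lies the bar, a flat strip 3 mm above the top with six filters (from the far end: clear, blue, yellow, green, red, grey).
- lamp_top (a point): Centre of the top of the round green lamp button (26 mm across) on the light base's top, at x = -45, y = +85 mm of the light base; z up.
- lamp (a joint): Travel of the lamp button, m: 0 out, 0.006 fully in; a spring, about 5 N at the bottom, brings it out again.
- canister: Small loose lens canister, black with a steel lid, 29 mm across, 42 mm tall, standing on the light base beside the slot (base +x side). Origin: centre of its underside. Leave alone.
- dish: Loose clear dish, 90 mm across, 16 mm tall, on the bench on the robot's side of the light base. Origin: centre of its underside. Leave alone.
- jar: Loose amber jar with white lid, 52 mm across, 65 mm tall, on the bench on the robot's side of the light base. Origin: centre of its underside. Leave alone.
- slidebox: Loose blue slide box, 100 x 170 x 33 mm, on the bench beyond the light base. Origin: centre of its underside. Leave alone.
- honeycomb: Loose piece of honeycomb, 110 x 200 x 22 mm, on the bench to the robot's right. Origin: centre of its underside. Leave alone.
- pen: Loose red and black pen, about 145 mm long, on the papers. Origin: its underside near the middle. Leave alone.
- beaker: Loose glass beaker, 70 mm across, 90 mm tall, on the bench to the robot's left. Origin: centre of its underside. Leave alone.

How it is judged (in metres and radians):
On the way, in this order (a step that is already met when the one before it is completed fails the run):
1. the filter bar rests in the third click (value of joint filter between 0.045 and 0.051 m and velocity of joint filter between -0.01 and 0.01 m/s), for 0.2 s.
2. the lamp button is pressed fully in, the bar still in the third click (value of joint lamp above 0.0048 m and value of joint filter between 0.045 and 0.051 m), for 0.05 s.
At the end, for the whole second after the job is handed in: The filter bar rests in the third click (travel 0.048 m, give or take 3 mm), the lamp button has come out again (under 1.2 mm in), and every loose thing is within 20 mm of where it began (all of step 1 and value of joint lamp below 0.0012 m and distance of each of canister, dish, jar, slidebox, honeycomb, pen, beaker from where it was at the start of the episode below 0.02 m); the robot touches nothing.
It fails at once if the filter bar runs past the third click, over the crest towards the fourth (travel over 0.057 m) (value of joint filter above 0.057 m).
It fails at once if the tab is pinched: fingers press on two opposite faces at once (contact force between each of filter_c1, filter_c2 and the fingers above 0.3 N or contact force between each of filter_c3, filter_c4 and the fingers above 0.3 N).
It fails at once if a loose thing is pushed or lifted more than 20 mm from its place (distance of any of canister, dish, jar, slidebox, honeycomb, pen, beaker from where it was at the start of the episode above 0.02 m).
It also fails if it takes over 61 s, if anything falls off the work surface, if the arm or the gripper's body presses on something with over 40 N, if the wrist force passes 120 N, or if a joint passes its speed limit or range.

## Working session

There is one attempt and no reset: what is moved stays moved. The work goes in short steps, Python scripts to look and compute and a tool call to move; the robot and the scene stay as the last step left them, time stands still between calls to the robot, and variables do not carry over. Pictures are saved under pics/ and viewed, at most 10 in all, crops included, and the job is handed in when it is done.

Besides the shell and the picture viewer there is one more tool, called after "Request:" in YAML: its name, and indented under it one key for each argument. send_rows: Moves the arm, as the interface text tells. Its arguments: {"type":"object","properties":{"deltas":{"type":"array"},"claw":{"type":"number"},"newtons":{"type":"number"}},"required":["deltas"]}

```bash
mkdir -p pics
cat > h.py <<'E'
import numpy as np, cv2
from rig import bot, vision, workorder
def snap(n,f):
    s=bot.get_state(); c=vision.read_camera(n); cv2.imwrite(f,c["color"][:,:,::-1])
    np.savez(f[:-4]+'.npz',**{k:np.array(v) for k,v in c.items() if v is not None},tp=s["tcp_pos"],tr=s["ee_rot"])
    return s,c
def ray(f,px,z):
    d=np.load(f); K=d["intrinsics"]
    if "mount" in d:
        from scipy.spatial.transform import Rotation as R
        T=np.eye(4);T[:3,:3]=R.from_quat(d["tr"]).as_matrix();T[:3,3]=d["tp"];T=T@d["mount"];Rm,p=T[:3,:3],T[:3,3]
    else: Rm,p=d["rotation"],d["position"]
    v=np.linalg.inv(K)@[px[0],px[1],1]; v=Rm@[v[0],-v[1],-v[2]]
    return p+v*(z-p[2])/v[2]
E
python3 - <<'E'
from h import *
for n in("scene","side","wrist"):
    s,c=snap(n,f"pics/{n}0.png"); print(n,[k for k in c]); print(c.get("position"))
print(s["contact_force"],s["grip_width"],bot.pinch_z)
cv2.imwrite("pics/a.png",np.vstack([cv2.imread("pics/scene0.png")]))
E
```

```text
scene ['color', 'intrinsics', 'position', 'rotation']
[1282.62408675  507.19777522 1098.98483869]
side ['color', 'intrinsics', 'position', 'rotation']
[   7.56258726 -741.30765898  597.39777041]
wrist ['color', 'intrinsics', 'mount']
None
[0.1281981  0.39703717 0.11452264] 94.55198627042061 18.8
```

View pics/scene0.png

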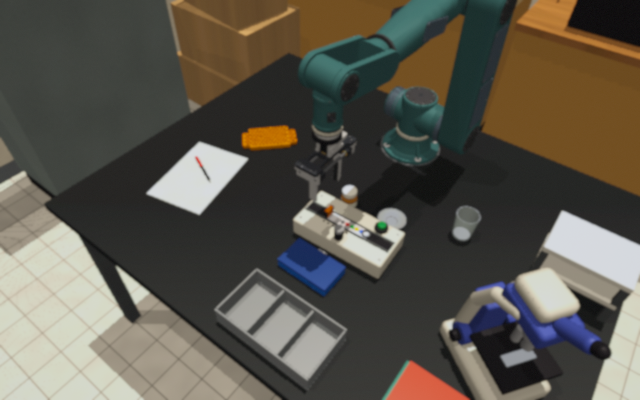

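View pics/wrist0.png

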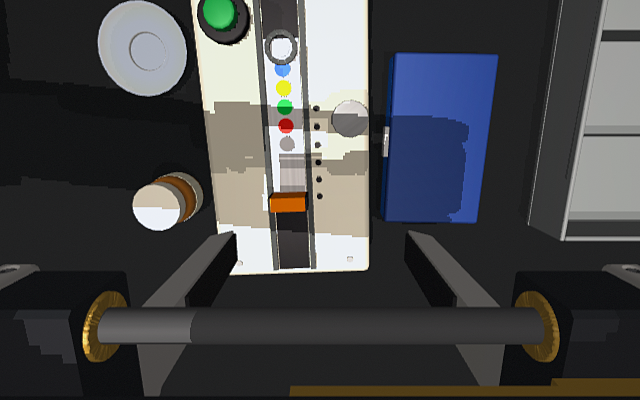

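The wrist picture shows the base: orange tab at (288,202), dots from (319,196) to (316,108), lamp button at (219,12), canister at (349,118). The home end is at the bottom.

Run:
```python
from h import *
f="pics/wrist0.png"
for n,p,z in[("home dot",(319.5,196.5),70),("5th",(316,108),70),("cornerL",(231,274),70),("cornerR",(368.5,270),70),("right edge up",(371,0),70),("left top",(193,0),70),("lamp",(219,12),85),("tab top TL",(269.5,194),100),("TR",(305,193),100),("BL",(270,213),100),("BR",(306,211),100),("canister",(349,118),112),("tcp",(320,300),100),("jar lid",(160,202),65)]:
    print(n,ray(f,p,z).round(1))
d=np.load(f);print(d["tp"],d["tr"],d["mount"].round(3))
im=cv2.imread(f);cv2.imwrite("pics/c.png",cv2.resize(im[90:290,200:400],None,fx=3,fy=3,interpolation=cv2.INTER_CUBIC)[:600])
```

```text
Traceback (most recent call last):
  File "h.py", line 8, in ray
    d=np.load(f); K=d["intrinsics"]
ValueError: This file contains pickled (object) data. If you trust the file you can load it unsafely using the `allow_pickle=` keyword argument or `pickle.load()`.
```

```bash
sed -i 's/np.load(f)/np.load(f[:-4]+".npz")/' h.py
python3 - <<'E'
from h import *
f="pics/wrist0.png"
for n,p,z in[("home dot",(319.5,196.5),70),("5th",(316,108),70),("cornerL",(231,274),70),("cornerR",(368.5,270),70),("right edge up",(371,0),70),("left top",(193,0),70),("lamp",(219,12),85),("tab top TL",(269.5,194),100),("TR",(305,193),100),("BL",(270,213),100),("BR",(306,211),100),("canister",(349,118),112),("tcp",(320,300),100),("jar lid",(160,202),65)]:
    print(n,ray(f,p,z).round(1))
d=np.load(f[:-4]+".npz");print(d["tp"],d["tr"],d["mount"].round(3))
im=cv2.imread(f);cv2.imwrite("pics/c.png",cv2.resize(im[90:290,200:400],None,fx=3,fy=3,interpolation=cv2.INTER_CUBIC)[:600])
E
```

```text
home dot [548.2  -2.1  70. ]
5th [545.3  78.3  70. ]
cornerL [459.5 -81.4  70. ]
cornerR [596.7 -77.2  70. ]
right edge up [591.1 164.1  70. ]
left top [444.1 164.5  70. ]
lamp [469.  151.3  85. ]
tab top TL [505.8   6.9 100. ]
TR [536.    7.8 100. ]
BL [505.6  -9.8 100. ]
BR [536.7  -8.1 100. ]
canister [571.3  69.5 112. ]
tcp [548.5 -93.1 100. ]
jar lid [394.6  -8.5  65. ]
[5.49500899e+02 4.47195445e-02 2.04420954e+02] [ 7.07093069e-01  7.07119790e-01 -6.32213253e-04 -7.71665960e-04] [[-2.00000e-03  9.71000e-01  2.40000e-01  6.88440e+01]
 [ 1.00000e+00  2.00000e-03  1.00000e-03 -3.00000e-03]
 [ 0.00000e+00  2.40000e-01 -9.71000e-01 -1.78458e+02]
 [ 0.00000e+00  0.00000e+00  0.00000e+00  1.00000e+00]]
```

View pics/c.png

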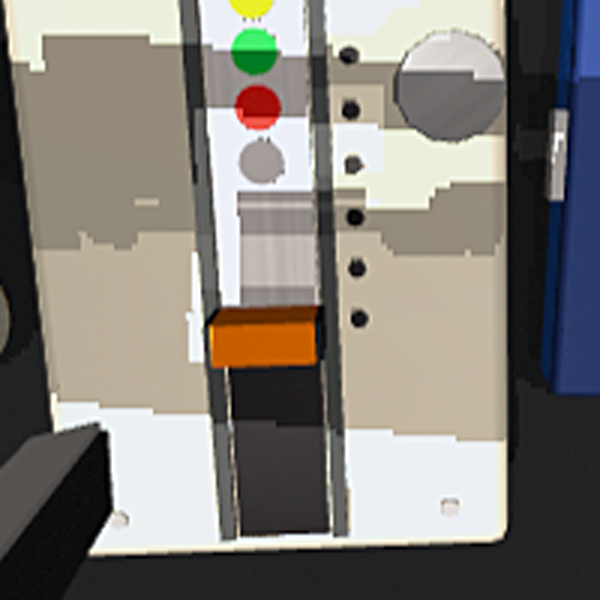

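The bright orange patch is the tab's top, at z=100 with its centre near (521,-2). That lines up with the home dot. The base is turned about +0.03 rad. The spans check out: 80 mm between the end dots, 137–147 mm of box width. I'll shut the fingers, go behind the tab, then look.

Request:
send_rows:
  deltas: [-14,-18,0,0.015,-28,-36,0,0.03,-28,-36,0,0.03,-28,-36,0,0.03,-28,-36,0,0.03,-28,-36,-20,0.03,-28,-36,-45,0.03,-28,-36,-70,0.03,-28,-36,-85,0.03,-28,-36,-85,0.03]
  claw: 1
  newtons: 10

```text
time_s: 1.15
tcp_pos: [520.5, -35.2, 117.6]
ee_rot: [0.696, 0.718, -0.001, -0.002]
contact_force: [-0.3, 0.2, 0.7]
grip_width: 17.5
gripper_force: 0.0
```

Run:
```python
from h import *
s,c=snap("wrist","pics/w1.png");print(s["time_s"],s["tcp_pos"],s["contact_force"],s["grip_width"])
```

```text
1.15 [520.53945124 -35.19251691 117.64301708] [-0.31677526  0.19532109  0.74993419] 17.513399281983297
```

View pics/w1.png

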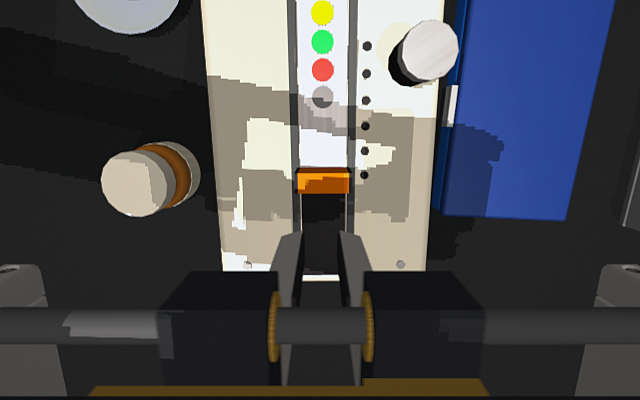

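The fingers (about x=321) are centred on the tab (about x=322) and still closing. The slot runs straight up the image. Descending now.

Request:
send_rows:
  deltas: [0,0,0,0,0,0,0,0,0,0,-10,0,0,0,-22,0,0,0,-33,0,0,0,-33,0,0,0,-33,0]

```text
time_s: 1.9
tcp_pos: [521.5, -35.9, 86.6]
ee_rot: [0.696, 0.718, -0.0, -0.001]
contact_force: [-0.5, -0.3, -0.0]
grip_width: 0.6
gripper_force: 0.0
```

Request:
send_rows:
  deltas: [0,3,0,0,0,6,0,0,0,9,0,0,0,12,0,0,0,12,0,0]

```text
time_s: 2.4
tcp_pos: [522.1, -23.5, 87.7]
ee_rot: [0.696, 0.718, 0.0, 0.0]
contact_force: [-0.2, -0.3, 0.7]
grip_width: 0.9
gripper_force: 0.0
```

Request:
send_rows:
  deltas: [0,1,-2,0,0,2,-4,0,0,3,-4,0,0,4,-4,0,0,5,-4,0,0,5,-4,0]

```text
time_s: 3.0
tcp_pos: [522.1, -18.9, 83.6]
ee_rot: [0.696, 0.718, 0.0, 0.0]
contact_force: [-0.0, 0.3, 0.0]
grip_width: 0.2
gripper_force: 0.0
```

Request:
send_rows:
  deltas: [0,1,0,0,0,2,0,0,0,2,0,0]

```text
time_s: 3.3
tcp_pos: [522.0, -17.3, 83.6]
ee_rot: [0.696, 0.718, -0.0, 0.0]
contact_force: [0.0, -1.2, 1.2]
grip_width: 0.5
gripper_force: 0.6
```

Request:
send_rows:
  deltas: [0,1,0,0,0,2,0,0,0,2,0,0]

```text
time_s: 3.6
tcp_pos: [522.0, -15.7, 83.6]
ee_rot: [0.696, 0.718, -0.001, 0.001]
contact_force: [-1.0, -5.1, 1.1]
grip_width: 0.5
gripper_force: 1.9
```

Request:
send_rows:
  deltas: [0,1,0,0,0,2,0,0,0,2,0,0]

```text
time_s: 3.9
tcp_pos: [521.9, -13.4, 83.6]
ee_rot: [0.696, 0.718, -0.0, 0.0]
contact_force: [-0.7, -4.6, 1.1]
grip_width: 0.6
gripper_force: 2.4
```

Contact is at TCP y ≈ -17.6, so the crests should come near -9.6, 6.4 and 22.4.

Request:
send_rows:
  deltas: [0,1,0,0,0,2,0,0,0,2,0,0]

```text
time_s: 4.2
tcp_pos: [521.9, -10.0, 83.4]
ee_rot: [0.696, 0.718, 0.001, -0.001]
contact_force: [-1.0, -1.1, 1.3]
grip_width: 0.7
gripper_force: 0.7
```

Request:
send_rows:
  deltas: [0,1,0,0,0,2,0,0,0,2,0,0]

```text
time_s: 4.5
tcp_pos: [522.1, -8.1, 83.4]
ee_rot: [0.696, 0.718, 0.001, -0.0]
contact_force: [-0.1, 0.1, 0.2]
grip_width: 0.5
gripper_force: 0.0
```

Request:
send_rows:
  deltas: [0,1,0,0,0,2,0,0,0,3,0,0,0,4,0,0,0,4,0,0]

```text
time_s: 5.0
tcp_pos: [522.0, -4.8, 83.5]
ee_rot: [0.696, 0.718, 0.0, 0.0]
contact_force: [0.3, -0.9, 0.2]
grip_width: 0.6
gripper_force: 0.0
```

Request:
send_rows:
  deltas: [0,1,0,0,0,2,0,0,0,3,0,0,0,4,0,0,0,4,0,0]

```text
time_s: 5.5
tcp_pos: [522.0, -1.2, 83.5]
ee_rot: [0.696, 0.718, -0.0, 0.0]
contact_force: [-0.5, -1.4, 0.3]
grip_width: 0.6
gripper_force: 0.6
```

The first click was passed as predicted. Now the second.

Request:
send_rows:
  deltas: [0,1,0,0,0,2,0,0,0,3,0,0,0,3,0,0]

```text
time_s: 5.9
tcp_pos: [521.9, 1.3, 83.5]
ee_rot: [0.696, 0.718, -0.001, 0.0]
contact_force: [-0.7, -3.8, 0.3]
grip_width: 0.6
gripper_force: 2.3
```

Request:
send_rows:
  deltas: [0,1,0,0,0,2,0,0,0,3,0,0,0,4,0,0,0,5,0,0,0,5,0,0]

```text
time_s: 6.5
tcp_pos: [522.3, 8.1, 83.5]
ee_rot: [0.696, 0.718, 0.001, -0.0]
contact_force: [-0.4, 0.8, 0.6]
grip_width: 0.6
gripper_force: 0.0
```

Request:
send_rows:
  deltas: [0,1,0,0,0,2,0,0,-0.5,3,0,0,-0.5,4,0,0,-0.5,5,0,0,-0.5,5,0,0]

```text
time_s: 7.1
tcp_pos: [521.5, 12.1, 83.5]
ee_rot: [0.696, 0.718, 0.0, 0.0]
contact_force: [0.4, 0.6, -0.2]
grip_width: 0.3
gripper_force: 0.0
```

Request:
send_rows:
  deltas: [0,1,0,0,0,2,0,0,0,3,0,0,0,4,0,0,0,4,0,0]

```text
time_s: 7.6
tcp_pos: [521.5, 15.5, 83.5]
ee_rot: [0.696, 0.718, -0.0, 0.0]
contact_force: [0.2, -3.0, -0.4]
grip_width: 0.2
gripper_force: 1.3
```

Second click passed. The third crest should be at y ≈ 22.4, and I'm commanded at about 16 now.

Request:
send_rows:
  deltas: [0,1,0,0,0,2,0,0,0,3,0,0,0,3,0,0]

```text
time_s: 8.0
tcp_pos: [521.4, 18.5, 83.5]
ee_rot: [0.696, 0.718, -0.0, 0.0]
contact_force: [-1.6, -5.0, 0.5]
grip_width: 0.1
gripper_force: 2.4
```

Request:
send_rows:
  deltas: [0,1,0,0,0,2,0,0,0,3,0,0,0,3,0,0]

```text
time_s: 8.4
tcp_pos: [521.7, 23.5, 83.5]
ee_rot: [0.696, 0.718, 0.001, -0.001]
contact_force: [-0.4, -0.4, -0.2]
grip_width: 0.7
gripper_force: 0.0
```

Request:
send_rows:
  deltas: [0,1,0,0,0,1,0,0,0,1,0,0]

```text
time_s: 8.7
tcp_pos: [521.6, 23.4, 83.5]
ee_rot: [0.696, 0.718, 0.0, -0.0]
contact_force: [-0.0, -0.3, 0.9]
grip_width: 0.6
gripper_force: 0.0
```

The bar jumped over the third crest. Backing off, rising and moving part of the way to the lamp for a look.

Request:
send_rows:
  deltas: [0,-6,0,0,0,-14,0,0,0,-14,25,0,0,-14,60,0,-10,0,80,0,-20,20,80,0,-30,45,80,0,-45,70,80,0,-51,70,80,0,-51,70,80,0]

```text
time_s: 9.7
tcp_pos: [470.2, 92.6, 163.7]
ee_rot: [0.696, 0.718, -0.0, 0.0]
contact_force: [0.1, -0.4, -0.0]
grip_width: 0.5
gripper_force: 0.0
```

Run:
```python
from h import *
s,c=snap("wrist","pics/w2.png");print(s["time_s"],s["tcp_pos"],s["contact_force"],s["grip_width"])
```

```text
9.7 [470.15684865  92.55520408 163.65739701] [ 0.05029374 -0.36709989 -0.00446967] 0.48523903159667886
```

View pics/w2.png

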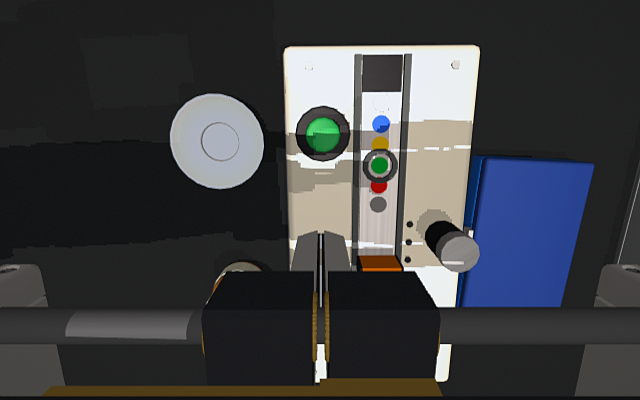

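The green filter sits under the port ring at (379,165). The lamp button's top is at (323,134).

Run:
```python
from h import *
f="pics/w2.png"
for z in(75,85,95): print(ray(f,(323,134),z).round(1))
for p in((285,48),(478,47),(306,134),(340,134),(323,117),(323,152)): print(p,ray(f,p,70 if p[1]<50 else 85).round(1))
```

```text
[470.3 150.1  75. ]
[470.2 150.5  85. ]
[470.2 150.9  95. ]
(285, 48) [440.4 211.5  70. ]
(478, 47) [583.1 216.3  70. ]
(306, 134) [457.6 150.1  85. ]
(340, 134) [482.8 150.9  85. ]
(323, 117) [469.9 162.7  85. ]
(323, 152) [470.6 137.2  85. ]
```

Request:
send_rows:
  deltas: [0,30,0,0,0,58,-10,0,0,58,-30,0,0,58,-50,0,0,58,-62,0,0,58,-66,0,0,58,-66,0]

```text
time_s: 10.45
tcp_pos: [470.7, 150.3, 97.1]
ee_rot: [0.697, 0.717, -0.0, -0.0]
contact_force: [-0.4, -1.0, -0.6]
grip_width: 0.5
gripper_force: 0.0
```

Request:
send_rows:
  deltas: [0,0,-1,0,0,0,-2,0,0,0,-3,0,0,0,-4,0,0,0,-4,0]

```text
time_s: 10.95
tcp_pos: [470.5, 151.0, 93.5]
ee_rot: [0.696, 0.718, 0.0, 0.0]
contact_force: [-0.2, 0.8, -0.1]
grip_width: 0.8
gripper_force: 0.0
```

Request:
send_rows:
  deltas: [0,0,-1,0,0,0,-2,0,0,0,-3,0,0,0,-4,0,0,0,-4,0]

```text
time_s: 11.45
tcp_pos: [470.6, 151.1, 89.7]
ee_rot: [0.696, 0.718, 0.0, 0.0]
contact_force: [-0.5, -0.2, 2.7]
grip_width: 0.4
gripper_force: 1.4
```

Contact. Pressing on in small steps.

Request:
send_rows:
  deltas: [0,0,-1,0,0,0,-2,0,0,0,-3,0,0,0,-3,0]

```text
time_s: 11.85
tcp_pos: [470.6, 151.0, 86.7]
ee_rot: [0.696, 0.718, 0.0, 0.0]
contact_force: [-0.4, 1.2, 4.6]
grip_width: 0.5
gripper_force: 2.3
```

Request:
send_rows:
  deltas: [0,0,-1,0,0,0,-2,0,0,0,-2,0]

```text
time_s: 12.15
tcp_pos: [470.7, 151.1, 86.1]
ee_rot: [0.696, 0.718, 0.0, 0.0]
contact_force: [-3.9, -0.4, 9.3]
grip_width: 0.2
gripper_force: 5.3
```

Request:
send_rows:
  deltas: [0,0,-1,0,0,0,-1,0,0,0,-1,0]

```text
time_s: 12.45
tcp_pos: [470.7, 151.1, 86.1]
ee_rot: [0.696, 0.718, 0.001, 0.0]
contact_force: [-5.4, -1.3, 14.2]
grip_width: 0.6
gripper_force: 7.1
```

Hard stop at z=86.1, with 14 N against about 5 N of spring, so the button is fully in. Releasing and checking.

Request:
send_rows:
  deltas: [0,0,5,0,0,0,12,0,0,0,25,0,0,0,50,0,0,-30,80,0,0,-55,85,0,0,-55,85,0,0,-55,85,0,0,-55,85,0]

```text
time_s: 13.35
tcp_pos: [469.9, 96.6, 167.5]
ee_rot: [0.696, 0.718, -0.001, -0.001]
contact_force: [1.1, 0.4, -0.3]
grip_width: 0.3
gripper_force: 0.0
```

Run:
```python
from h import *
s,c=snap("wrist","pics/w3.png");print(s["time_s"],s["tcp_pos"],s["contact_force"])
```

```text
13.35 [469.93722571  96.58131495 167.522159  ] [ 1.12100169  0.3584087  -0.27490459]
```

View pics/w3.png

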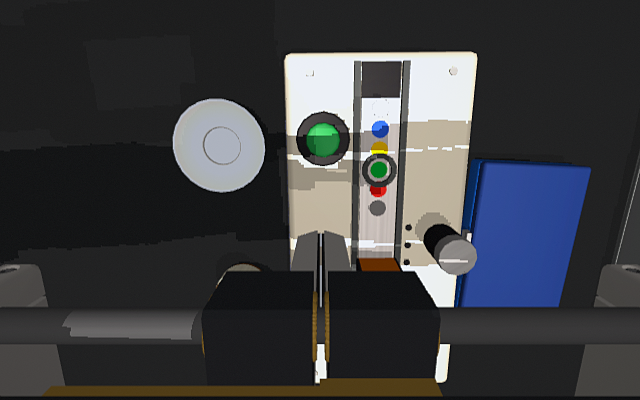

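The green filter is still under the port at (378,170), the button at (323,139) looks out again, and the canister and dish haven't moved. Handing in.

```bash
python3 -c "
from rig import workorder
print(workorder.finish_job())"
```

```text
the job is handed in; nothing more can be done
None
```

I pushed the filter bar to the third click (green filter under the port), pressed the lamp button to its stop and released it, and handed the job in; the hand-in gave no verdict.

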